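# Clip in the curing wand and hold the enable button at half press

### The arm

A 7-joint arm with a two-finger parallel gripper is mounted at the origin on a cart in front of the work surface, level with it; the furniture and walls round the work are solid. World frame = base frame: x ahead of the robot, y to its left, z up, the work surface at z = 0. Lengths are in m, angles in rad, forces in N, time in s.
With the tool pointing down it reaches from about 0.35 to 0.9 m from the base axis. Payload 8.1 kg.
Tool frame: the origin (TCP) lies on the centre line of the jaws, within the pads' length; the fingertips stand 19 mm ahead of it and the grasp point (between the pads) is the TCP (arm.tip_reach is the distance from the TCP to the fingertips, in m); z points along the fingers, y is the line along which they close (so a half turn about z gives the same grasp; the last joint's range is limited). The gripper opens to 92 mm and grips with 3 to 60 N. Pads are 19 mm wide; open, the fingers measure 130 mm over their backs; the gripper's body (75 mm by 190 mm) begins 47 mm behind the grasp point.
Start: joints at [-1.441, 0.434, 0.025, 1.573, -0.012, 1.134, -0.075], TCP at [0.144, 0.608, 0.246] pointing down, gripper open.
Joint ranges: [-2.62, 2.62], [-0.44, 2.09], [-1.27, 1.32], [0.08, 2.57], [-1.32, 4.46], [0.12, 2], [-2.74, 2.74]. Speed limits (rad/s): [2.22, 2.22, 3.01, 3.01, 3.14, 3.14, 3.14].

### API

Orientations are given as a rotation vector (axis times angle).
In Python, from cell import arm gives the robot as it stands.
- The arm moves only by the tool arm_command, never from a script. Its argument "targets" is a list that holds one entry, the list of rows, each a list of 6 numbers: the shift along the tool's x, y, z in m, then the turn, a rotation vector about the tool's x, y, z in rad. A call has 1 to 10 rows; each row shifts and turns the commanded pose from where the row before left it, along the tool's axes as they then stand; what a row does not reach is not made up. A row lasts 1/8 s, in which the tool goes at most 62.5 mm and 10.7 degrees, less where a joint would pass 70% of its speed; a pose out of reach is approached as far as the arm can. A call with a gripper value outside its range is refused whole. "jaw" is the finger opening in m, from 0 to 0.0918, set as the call begins (left out, the last holds). The fingers move at their own pace and stop on an object; "newtons" is the grip in N (left out, the last holds). Time passes only in rows, so rows that do not move let the fingers close. It gives the time, the measured TCP pose, the force, the opening and the grip force at its end, in the units of the state.
- arm.observe(): the state, without advancing time (a new reading comes with each control period).
- arm.get_image(name): name is "scene" or "top"; returns a dict with "pixels" (384x512x3 uint8, red, green, blue), "z_map" (384x512 float32, m along the optical axis (not along the pixel's ray), 0 where there is no reading), "fx", "fy", "cx", "cy" (pixels), "xyz" and "rotation" of the camera in the world. Camera axes: x right, y down, z forward; pixel columns grow to the right and rows downward; lengths in m; the calibration is good to about 2 mm. A picture is of the moment at which its call begins.
- arm.sign_off(): hands the job in; it is judged then, once.
The state is a dict: "clock": time; "joints": joint angles; "dq": joint speeds; "joint_efforts": joint torques, N m; "position": TCP position; "ee_rot": TCP orientation; "force": force on the tool from outside, world axes, zero at the start; "ft_torque": the same for the moment, N m; "width": opening from 0.0 (shut) to 1.0 (fully open); "gripper_force": force on a finger pad.
Only numpy, scipy, OpenCV 4.12 (cv2) and the standard library are available. Lean on these libraries where they do the work, as an engineer would, in place of code of your own. Each camera call takes 0.05 s, during which the arm holds its last target. There are 200 camera calls.

### The job

Push the curing wand from its grey rest down past the stand's orange sprung jaw until it is fully home in both forks, blue band between them, lens towards the glued sherd, jaw snapped shut over it, and let go. Then press the round button on the yellow box half-way down (10 of its 20 mm, green collar just hidden), never right through and not before the wand is clipped in, and hold it there for 3 seconds and on: the program finishes while still holding it. Leave the two loose sherds and the tape roll alone.

Things in the scene. Friction and masses are not known exactly. Their poses are not given: they have to be found in the camera images.
- wand_center (a point): Curing wand, centre of its axis: loose round rod, 170 mm long, 20 mm diameter, about 0.12 kg, silver with a 40 mm blue band round its middle, black tail cap and dark lens end. Its y axis runs along the rod towards the lens, z up. It starts level in its rest, lens to the robot's left within about 25 degrees.
- wand_lens (a point): Centre of the amber lens face of the wand, 85 mm from its middle along its y axis.
- rest: Grey fixed rest: base 60 (x) by 150 (y) by 8 mm high, two saddles 12 mm thick at y = -58 and +58 mm carry the wand with its axis 45 mm above the desk; cheeks reach 46 mm height. Between the saddles the space beside and below the wand is free down to the base. Origin under its centre, on the desk.
- clip_seat (a point): Where the middle of the wand's axis belongs in the stand, 60 mm above the desk. Its y axis is the direction of the seated wand, tail to lens. Forks 12 mm thick at y = -48 and +48 mm; the wand rests on their floors 10 mm below this point; between the forks it is free to 48 mm below. Entry is straight down; the funnel is about 40 mm wide at its mouth, 35 mm above the seat.
- stand: Curing stand, fixed to the desk, origin on the desk under the seat. Base 85 (x) by 300 (y) by 12 mm, grey. Fixed aluminium prongs with flared tops (to 35 mm above the seat) on the -x side, inner faces 11.5 mm from the seat axis; sprung jaw on the +x side. The glued sherd on its black easel stands at y = 140 to 210 mm, up to 110 mm high.
- jaw_nose (a point): Middle between the two noses of the orange jaw, 5 mm to the +x side of the seat axis and 15 mm above it when shut. The jaw has one upright finger 12 mm thick at each fork (free between them), 42 mm above the seat, its sloping top leading down to the nose. A wand pushed straight down wedges it aside with about 6 to 12 N, and it snaps back over the wand.
- jaw (a joint): Opening angle of the jaw (rad): 0 shut (spring-loaded towards shut), grows to about 0.2 as the wand passes, and back to 0 when it has snapped shut over the wand; the stop is at 0.6.
- plunger_top (a point): Centre of the top face of the button on the yellow box: black cap 40 mm in diameter, 15 mm high, on a green collar 36 mm in diameter, 10 mm of which shows when free. Top then 75 mm above the desk, at half press 65 mm. The box is 80 x 80 mm, 47 mm high, with a black ring to 50 mm, fixed to the desk.
- plunger (a joint): Travel of the button (m): 0 free, grows as it is pressed straight down, 0.020 right through. Spring: 3 N to start it moving, 7 N at half press (0.010), 11 N at the bottom.
- dark_sherd_center (a point): Bystander: loose, flat dark grey sherd, 99 x 89 x 19 mm; its centre half-way up.
- small_sherd_center (a point): Bystander: loose, flat pale brown-grey sherd, 71 x 68 x 17 mm; its centre half-way up.
- tape_center (a point): Bystander: loose roll of pale masking tape with a yellow core, 107 mm across, 24 mm high; its centre half-way up.

How it is judged:
By the outcome, as a careful person would: the job done as asked, in the order asked, and still so for the second after the job is handed in, while the arm keeps its last pose, push and grip.
It also fails if it takes over 64 s, if anything falls off the work surface, if the arm or the gripper's body presses on something with over 40 N, if the wrist force passes 120 N, or if a joint passes its speed limit or range.

## Working session

There is one attempt and no reset: what is moved stays moved. The work goes in short steps, Python scripts to look and compute and a tool call to move; the robot and the scene stay as the last step left them, time stands still between calls to the robot, and variables do not carry over. Pictures are saved under pics/ and viewed, at most 10 in all, crops included, and the job is handed in when it is done.

Besides the shell and the picture viewer there is one more tool, called in YAML: its name, and indented under it one key for each argument. arm_command: Moves the arm, as the interface text tells. Its arguments: {"type":"object","properties":{"targets":{"type":"array","items":{"type":"array","items":{"type":"array","items":{"type":"number"}}}},"jaw":{"type":"number"},"newtons":{"type":"number"}},"required":["targets"]}

```bash
mkdir -p pics; ls
cat > h.py <<'E'
import numpy as np, cv2
from cell import arm
def pts(im):
    z=im["z_map"]; v,u=np.mgrid[:z.shape[0],:z.shape[1]]
    c=np.stack([(u-im["cx"])/im["fx"]*z,(v-im["cy"])/im["fy"]*z,z],-1)
    R=np.array(im["rotation"]); 
    if R.shape!=(3,3): R=cv2.Rodrigues(R)[0]
    return c@R.T+np.array(im["xyz"])
E
python3 - <<'E'
from h import *
s=arm.observe(); print(s)
for n in("scene","top"):
    im=arm.get_image(n); np.savez(n+"0.npz",**im)
    print(n,im["xyz"],im["rotation"],im["fx"],im["cx"],im["cy"])
    cv2.imwrite(f"pics/{n}0.png",cv2.resize(im["pixels"][...,::-1],(800,600)))
E
```

```text
pics
{'clock': 0.0, 'joints': array([-1.44062219,  0.43520942,  0.02494555,  1.57409394, -0.01158567,
        1.1339748 , -0.07511105]), 'dq': array([ 8.64702885e-04,  9.45064146e-05, -1.04612389e-05, -2.98531020e-04,
       -6.39487964e-04,  5.09206668e-04,  1.55729291e-04]), 'joint_efforts': array([ 2.52865184e-04, -6.67841935e+01,  9.85755399e-01, -3.14456964e+01,
       -6.02621608e-02,  4.28650528e-02,  1.32721516e-04]), 'position': array([0.14410603, 0.60767341, 0.24495427]), 'ee_rot': array([-3.64889158e-01, -3.12029131e+00,  2.41961447e-03]), 'force': array([-0.05809286,  0.63247681, -0.68187805]), 'ft_torque': array([ 0.04159714, -0.05715187, -0.00100441]), 'gripper_force': 0.0, 'width': 1.000055466663783}
scene [-0.08303032 -0.62612117  0.54452223] [-1.90333985  0.91928237 -0.53850791] 438.5906825962041 252.90925258582274 188.17283462130837
top [ 0.42409119 -0.10736718  0.90462   ] [-2.11850498  2.12675007 -0.13378226] 360.71214151852905 257.6630311615177 188.56791755513598
```

View pics/scene0.png

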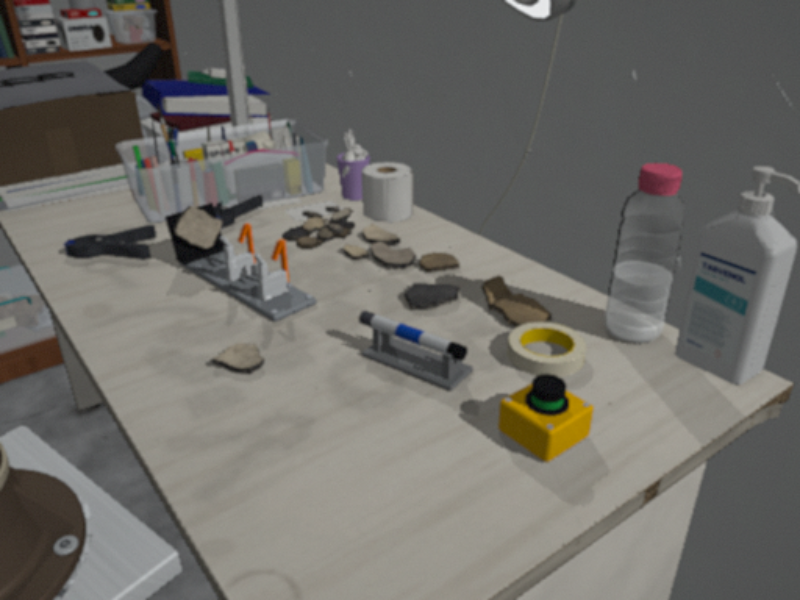

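View pics/top0.png

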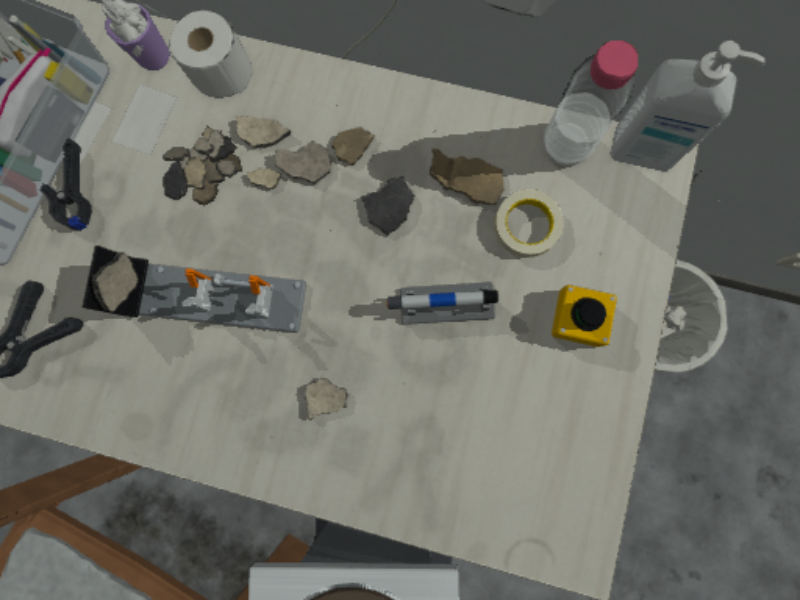

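The scene view shows the stand at about (245,270), the wand at (410,335) and the button at (548,390), 800x600 scale. In the top view the forks are at (200,290) and (260,297), the blue band at (441,299) and the button cap at (588,314). Image up is +x and image left is +y.

Run:
```python
from h import *
T={n:dict(np.load(n+"0.npz")) for n in("scene","top")}
def ray(im,uv,h):
    R=cv2.Rodrigues(im["rotation"])[0]; d=R@np.array([(uv[0]-im["cx"])/im["fx"],(uv[1]-im["cy"])/im["fy"],1])
    o=im["xyz"]; return (o+d*(h-o[2])/d[2]).round(4)
for n,im in T.items():
    P=pts(im); hsv=cv2.cvtColor(im["pixels"],cv2.COLOR_RGB2HSV); H,S,V=cv2.split(hsv)
    X,Y,Z=P[...,0],P[...,1],P[...,2]
    def blobs(m,name,h,amin=15):
        k,l,st,c=cv2.connectedComponentsWithStats(m.astype(np.uint8))
        for i in range(1,k):
            if st[i,4]>=amin: print(n,name,st[i].tolist(),ray(im,c[i],h),"depth med",np.median(P[l==i],0).round(4), "zmax",Z[l==i].max().round(3))
    desk=(Z>-.02)&(Z<.13)&(X>.2)&(X<.8)&(Y>-.5)&(Y<.55)
    blobs(desk&(H>105)&(H<130)&(S>130)&(Y<.1),"blue",.05)
    blobs(desk&(H<12)&(S>180)&(V>120),"orange",.09)
    blobs(desk&(H>20)&(H<32)&(S>180)&(V>120)&(Y<-.2),"yellow",.047,100)
    blobs(desk&(V<60)&(Y<-.25)&(Z>.065),"cap",.075)
    if n=="top":
        m=desk&(Z>.040)&(Z<.062)&(X>.35)&(X<.6)&(abs(Y+.125)<.13)&(Y>-.25)
        pp=P[m]; c=pp.mean(0); print("n",len(pp))
        vx,vy,x0,y0=cv2.fitLine(pp[:,:2].astype(np.float32),cv2.DIST_HUBER,0,.001,.001).ravel()
        t=(pp[:,:2]-[x0,y0])@[vx,vy]; mid=(np.percentile(t,.5)+np.percentile(t,99.5))/2
        print("wand",x0+vx*mid,y0+vy*mid,"dir",vx,vy,"len",np.ptp(t),"z",np.percentile(pp[:,2],[50,95]))
        m=desk&(Z>.006)&(Z<.02)&(Y>0)&(Y<.45)&(X>.3)&(X<.62)&(S<60)
        k,l,st,cc=cv2.connectedComponentsWithStats(m.astype(np.uint8)); i=1+st[1:,4].argmax()
        print("base",cv2.minAreaRect(P[l==i][:,:2].astype(np.float32)*1000),np.median(Z[l==i]))
        # prongs: non-orange high points
        m=desk&(Z>.05)&(Z<.11)&(Y>.05)&(Y<.26)&(X>.3)&(X<.62)&(S<90)
        blobs(m,"prong",.095,10)
        print("desk z",np.median(Z[(X>.3)&(X<.4)&(Y<0)&(Y>-.2)]))
        m=desk&(Z>.043)&(Z<.053)&(H>20)&(H<32)&(S>180)&(Y<-.2); print("box",cv2.minAreaRect(P[m][:,:2].astype(np.float32)*1000))
for n,(a,b,c,d) in {"top":(90,240,120,230),"scene":(100,230,130,240)}.items():
    cv2.imwrite(f"pics/{n}crop.png",cv2.resize(T[n]["pixels"][c:d,a:b,::-1],None,fx=5,fy=5,interpolation=cv2.INTER_CUBIC))
```

```text
scene blue [253, 208, 17, 11, 116] [ 0.5503 -0.1376  0.05  ] depth med [ 0.5483 -0.1383  0.0519] zmax 0.057
scene yellow [334, 211, 16, 10, 108] [ 0.6535 -0.2743  0.047 ] depth med [ 0.7047 -0.2495  0.013 ] zmax 0.025
scene yellow [321, 251, 58, 44, 886] [ 0.5056 -0.3876  0.047 ] depth med [ 0.5121 -0.3893  0.0448] zmax 0.049
scene cap [340, 240, 22, 17, 282] [ 0.5232 -0.3611  0.075 ] depth med [ 0.5241 -0.3602  0.0745] zmax 0.077
top blue [275, 187, 17, 9, 132] [ 0.5546 -0.1385  0.05  ] depth med [ 0.5545 -0.1389  0.0531] zmax 0.057
top yellow [357, 183, 38, 38, 491] [ 0.5309 -0.3642  0.047 ] depth med [ 0.5351 -0.3682  0.0464] zmax 0.051
top cap [412, 82, 20, 7, 58] [ 0.8065 -0.4729  0.075 ] depth med [ 0.7858 -0.4536  0.1198] zmax 0.128
top cap [370, 191, 18, 18, 241] [ 0.5302 -0.3559  0.075 ] depth med [ 0.5298 -0.3565  0.0744] zmax 0.079
n 632
wand 0.5544426398907266 -0.13840023602840257 dir 0.05689106 -0.99838036 len 0.16971759314736345 z [0.05291988 0.05613433]
base ((567.0056762695312, 225.0576934814453), (279.90869140625, 88.93359375), 84.43681335449219) 0.011930318502098358
top prong [116, 179, 16, 18, 100] [0.5527 0.2269 0.095 ] depth med [0.5529 0.2362 0.0671] zmax 0.096
top prong [157, 189, 12, 13, 73] [0.5371 0.137  0.095 ] depth med [0.5379 0.1425 0.0767] zmax 0.096
desk z -0.00045463324962707885
box ((530.743896484375, -357.20477294921875), (79.50698852539062, 78.88887786865234), 77.53568267822266)
```

View pics/topcrop.png

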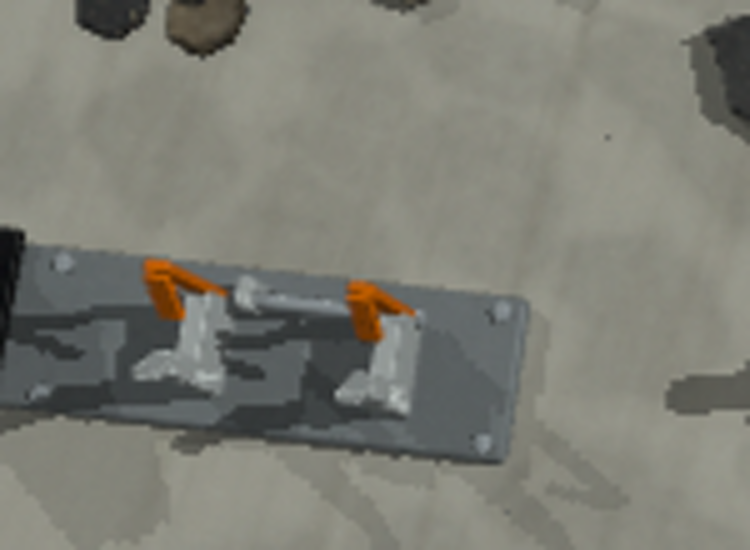

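The crop shows the orange fingers at (165,285) and (367,310), the prongs below them and the base edge at (520,380). The stand lies about 5.6° off the world y axis. I'll pin down the seat in stand coordinates.

Run:
```python
from h import *
a=np.radians(84.44); yv=np.array([np.cos(a),np.sin(a)]); xv=np.array([yv[1],-yv[0]]); o=np.array([.560,.189])
for n in("scene","top"):
    im=dict(np.load(n+"0.npz")); P=pts(im); H,S,V=cv2.split(cv2.cvtColor(im["pixels"],cv2.COLOR_RGB2HSV))
    q=P[...,:2]-o; x=q@xv*1000; y=q@yv*1000; z=P[...,2]*1000
    near=(abs(x)<80)&(abs(y)<75)&(z<120)
    for nm,m in(("orange",near&(H<16)&(S>150)&(z>40)),("prong",near&(S<90)&(z>25))):
        for sgn in(-1,1):
            mm=m&(y*sgn>0)
            for lo,hi in((25,50),(50,70),(70,85),(85,110)):
                k=mm&(z>=lo)&(z<hi)
                if k.sum()>3: print(n,nm,sgn,(lo,hi),k.sum(),"x",np.percentile(x[k],[5,50,95]).round(1),"y",np.percentile(y[k],[5,50,95]).round(1),"zmax",z[k].max().round(1))
    b=(abs(x)<80)&(y>-160)&(y<20)&(z>7)&(z<17)&(S<60)
    for yy in(-100,-85,0):
        k=b&(abs(y-yy)<8); print(n,"base x at",yy,np.percentile(x[k],[1,99]).round(1))
    print("end y",np.percentile(y[b],1))
```

```text
scene orange -1 (50, 70) 20 x [22.1 23.9 28.5] y [-52.3 -49.9 -46.1] zmax 69.5
scene orange -1 (70, 85) 30 x [ 6.9 21.4 25.7] y [-52.6 -49.9 -41.9] zmax 84.6
scene orange -1 (85, 110) 44 x [12.2 20.4 27.4] y [-52.8 -49.6 -43.9] zmax 102.3
scene orange 1 (50, 70) 19 x [23.2 25.9 28.9] y [42.6 46.  49.6] zmax 69.4
scene orange 1 (70, 85) 24 x [ 8.4 23.3 28.6] y [43.5 46.2 53.2] zmax 84.7
scene orange 1 (85, 110) 38 x [13.2 22.3 28.8] y [42.2 47.3 51.6] zmax 102.7
scene prong -1 (25, 50) 187 x [-23.5  -2.   23.2] y [-53.4 -50.1 -42.5] zmax 50.0
scene prong -1 (50, 70) 60 x [-22.7 -17.   22.3] y [-53.  -48.2 -40.5] zmax 69.4
scene prong -1 (70, 85) 33 x [-22.4 -18.3   9.7] y [-52.1 -49.4 -40.2] zmax 84.7
scene prong -1 (85, 110) 19 x [-27.3 -23.7  15.8] y [-51.9 -47.4 -38.9] zmax 95.6
scene prong 1 (25, 50) 183 x [-21.9   2.1  24.6] y [37.2 45.8 53.9] zmax 49.9
scene prong 1 (50, 70) 54 x [-21.1 -16.2  25.1] y [43.1 47.2 56.1] zmax 69.6
scene prong 1 (70, 85) 30 x [-20.3 -16.7   9.4] y [43.  47.5 56.5] zmax 84.0
scene prong 1 (85, 110) 17 x [-25.7 -21.8  16.9] y [43.1 50.9 55.4] zmax 100
[... 625 characters left out ...]
 28.9] y [-52.9 -50.7  -6. ] zmax 50.0
top prong -1 (50, 70) 39 x [-21.2  -3.4  17. ] y [-52.3 -49.6 -42.2] zmax 69.3
top prong -1 (70, 85) 21 x [-20.5 -14.1  -9.7] y [-51.4 -49.  -40.9] zmax 84.9
top prong -1 (85, 110) 24 x [-25.9 -21.6 -16.1] y [-50.5 -45.1 -40.5] zmax 101.7
top prong 1 (25, 50) 163 x [-18.2  17.3  33. ] y [ 9.  44.  51.9] zmax 49.9
top prong 1 (50, 70) 56 x [-19.1  -1.   20.3] y [43.6 45.9 54. ] zmax 69.2
top prong 1 (70, 85) 22 x [-17.7 -11.9  -7.8] y [44.3 45.7 55.3] zmax 83.2
top prong 1 (85, 110) 24 x [-23.1 -19.7 -14.9] y [44.2 49.3 55.6] zmax 96.5
top base x at -100 [-40.7  42.4]
top base x at -85 [-39.8  42.4]
top base x at 0 [-37.6  44.4]
end y -102.13728476661674
```

```bash
cat >> h.py <<'E'
def plan(p,phi,n):
    """rows from the measured pose to world point p, tool down, tool y at yaw phi (rad)"""
    s=arm.observe(); R=cv2.Rodrigues(s["ee_rot"])[0]
    G=np.array([[-np.sin(phi),np.cos(phi),0],[np.cos(phi),np.sin(phi),0],[0,0,-1.]]).T
    w=cv2.Rodrigues(R.T@G)[0].ravel()/n; d=(np.array(p)-s["position"])/n
    print("pos",s["position"].round(4),"f",s["force"].round(1),"t",s["clock"])
    for i in range(n):
        print([*map(float,(R.T@d).round(4)),*map(float,w.round(4))],end=",")
        R=R@cv2.Rodrigues(w)[0]
    print()
E
python3 - <<'E'
from h import *
for n in("scene","top"):
    im=dict(np.load(n+"0.npz")); P=pts(im); a=np.radians(83.4); yv=np.array([np.cos(a),np.sin(a)]); xv=np.array([yv[1],-yv[0]])
    q=P[...,:2]-[.5615,.1895]; x=q@xv*1000; y=q@yv*1000; z=P[...,2]*1000
    k=(abs(x)<60)&(abs(y)<38)&(z>17)&(z<120); print(n,k.sum(),[np.percentile(v[k],[5,50,95,99]).round(0) for v in(x,y,z)])
plan((.5545,-.1385,.17),np.radians(3.26),18)
E
```

```text
scene 17 [array([17., 21., 25., 26.]), array([-7., 33., 36., 37.]), array([19., 27., 45., 81.])]
top 94 [array([21., 26., 33., 35.]), array([-15.,  18.,  35.,  37.]), array([22., 28., 35., 36.])]
pos [0.1441 0.6077 0.245 ] f [-1.1 -0.4 -0.3] t 0.1
[-0.0317, -0.0351, 0.0042, -0.0001, 0.0001, 0.0712],[-0.0342, -0.0327, 0.0042, -0.0001, 0.0001, 0.0712],[-0.0364, -0.0302, 0.0042, -0.0001, 0.0001, 0.0712],[-0.0385, -0.0275, 0.0042, -0.0001, 0.0001, 0.0712],[-0.0403, -0.0247, 0.0042, -0.0001, 0.0001, 0.0712],[-0.042, -0.0218, 0.0042, -0.0001, 0.0001, 0.0712],[-0.0434, -0.0188, 0.0042, -0.0001, 0.0001, 0.0712],[-0.0446, -0.0156, 0.0042, -0.0001, 0.0001, 0.0712],[-0.0456, -0.0124, 0.0042, -0.0001, 0.0001, 0.0712],[-0.0464, -0.0091, 0.0042, -0.0001, 0.0001, 0.0712],[-0.0469, -0.0058, 0.0042, -0.0001, 0.0001, 0.0712],[-0.0472, -0.0025, 0.0042, -0.0001, 0.0001, 0.0712],[-0.0473, 0.0009, 0.0042, -0.0001, 0.0001, 0.0712],[-0.0471, 0.0043, 0.0042, -0.0001, 0.0001, 0.0712],[-0.0467, 0.0076, 0.0042, -0.0001, 0.0001, 0.0712],[-0.046, 0.0109, 0.0042, -0.0001, 0.0001, 0.0712],[-0.0451, 0.0141, 0.0042, -0.0001, 0.0001, 0.0712],[-0.044, 0.0173, 0.0042, -0.0001, 0.0001, 0.0712],
```

arm_command:
  targets:
    - [[-0.032,-0.035,0.004,0,0,0.071],[-0.034,-0.033,0.004,0,0,0.071],[-0.036,-0.03,0.004,0,0,0.071],[-0.038,-0.0275,0.004,0,0,0.071],[-0.04,-0.025,0.004,0,0,0.071],[-0.042,-0.022,0.004,0,0,0.071],[-0.043,-0.019,0.004,0,0,0.071],[-0.045,-0.016,0.004,0,0,0.071],[-0.046,-0.012,0.004,0,0,0.071],[-0.046,-0.009,0.004,0,0,0.071]]
  jaw: 0.09
  newtons: 40

```text
clock: 1.35
position: [0.3717, 0.1925, 0.2056]
ee_rot: [-1.43, -2.797, -0.0]
force: [0.4, 0.1, 0.6]
width: 0.977
gripper_force: 0.0
```

arm_command:
  targets:
    - [[-0.047,-0.006,0.004,0,0,0.071],[-0.047,-0.0025,0.004,0,0,0.071],[-0.047,0.001,0.004,0,0,0.071],[-0.047,0.004,0.004,0,0,0.071],[-0.047,0.008,0.004,0,0,0.071],[-0.046,0.011,0.004,0,0,0.071],[-0.045,0.014,0.004,0,0,0.071],[-0.044,0.017,0.004,0,0,0.071],[0,0,0,0,0,0]]

```text
clock: 2.48
position: [0.5544, -0.1409, 0.1733]
ee_rot: [2.159, 2.28, -0.003]
force: [-0.5, 0.2, -0.8]
width: 0.98
gripper_force: 0.0
```

Run:
```python
from h import *
plan((.5545,-.1385,.051),np.radians(3.26),5)
im=arm.get_image("scene"); cv2.imwrite("pics/s1.png",cv2.resize(im["pixels"][130:330,170:410,::-1],None,fx=3,fy=3))
```

```text
pos [ 0.5544 -0.1409  0.1733] f [-0.5  0.2 -0.8] t 2.475
[0.0005, 0.0001, 0.0245, -0.0001, 0.0005, -0.0005],[0.0005, 0.0001, 0.0245, -0.0001, 0.0005, -0.0005],[0.0005, 0.0001, 0.0245, -0.0001, 0.0005, -0.0005],[0.0005, 0.0001, 0.0245, -0.0001, 0.0005, -0.0005],[0.0005, 0.0001, 0.0245, -0.0001, 0.0005, -0.0005],
```

View pics/s1.png

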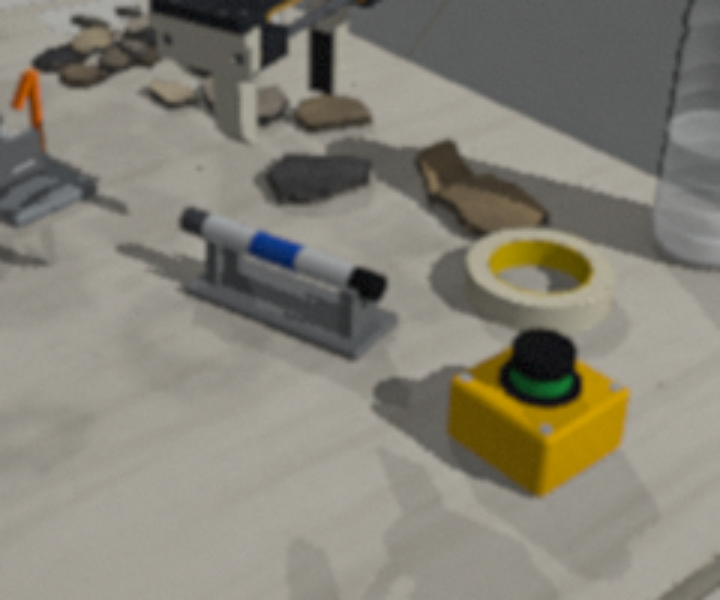

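The gripper (235,100) hangs open above the blue band (275,248), and the wand is undisturbed in its rest. I'll descend and grip.

arm_command:
  targets:
    - [[0.001,0,0.025,0,0.0005,0],[0.001,0,0.025,0,0.0005,0],[0.0005,0,0.025,0,0.0005,0],[0,0,0.025,0,0.0005,0],[0,0,0.022,0,0,0],[0,0,0,0,0,0]]

```text
clock: 3.28
position: [0.5523, -0.1324, 0.0505]
ee_rot: [-2.148, -2.285, 0.0]
force: [-0.2, -0.3, 0.5]
width: 0.98
gripper_force: 0.0
```

arm_command:
  targets:
    - [[0,0,0,0,0,0],[0,0,0,0,0,0],[0,0,0,0,0,0],[0,0,0,0,0,0],[0,0,0,0,0,0],[0,0,0,0,0,0],[0,0,0,0,0,0],[0,0,0,0,0,0]]
  jaw: 0.0
  newtons: 40

```text
clock: 4.28
position: [0.5537, -0.1342, 0.0517]
ee_rot: [-2.153, -2.286, -0.002]
force: [-0.2, -0.8, 0.1]
width: 0.207
gripper_force: 40.0
```

arm_command:
  targets:
    - [[0,0,-0.025,0,0,0],[0,0,-0.03,0,0,0],[0,0,-0.03,0,0,0],[0,0,-0.03,0,0,0],[0,0,0,0,0,0],[0,0,0,0,0,0]]

```text
clock: 5.03
position: [0.5533, -0.1341, 0.166]
ee_rot: [-2.152, -2.285, -0.002]
force: [-0.4, -0.4, -1.4]
width: 0.206
gripper_force: 40.0
```

Run:
```python
from h import *
plan((.562,.1937,.165),np.radians(-6.6),10)
```

```text
pos [ 0.5533 -0.1341  0.166 ] f [-0.4 -0.4 -1.4] t 5.025
[0.0327, 0.0028, 0.0002, -0.0001, -0.0002, 0.0175],[0.0327, 0.0023, 0.0002, -0.0001, -0.0002, 0.0175],[0.0327, 0.0017, 0.0002, -0.0001, -0.0002, 0.0175],[0.0328, 0.0011, 0.0002, -0.0001, -0.0002, 0.0175],[0.0328, 0.0005, 0.0001, -0.0001, -0.0002, 0.0175],[0.0328, -0.0, 0.0001, -0.0001, -0.0002, 0.0175],[0.0328, -0.0006, 0.0001, -0.0001, -0.0002, 0.0175],[0.0328, -0.0012, 0.0001, -0.0001, -0.0002, 0.0175],[0.0327, -0.0018, 0.0001, -0.0001, -0.0002, 0.0175],[0.0327, -0.0023, 0.0001, -0.0001, -0.0002, 0.0175],
```

arm_command:
  targets:
    - [[0.033,0.003,0,0,0,0.0175],[0.033,0.002,0,0,0,0.0175],[0.033,0.002,0,0,0,0.0175],[0.033,0.001,0,0,0,0.0175],[0.033,0.0005,0,0,0,0.0175],[0.033,0,0,0,0,0.0175],[0.033,-0.0005,0,0,0,0.0175],[0.033,-0.001,0,0,0,0.0175],[0.032,-0.002,0,0,0,0.0175],[0.032,-0.002,0,0,0,0.0175]]

```text
clock: 6.28
position: [0.5619, 0.1947, 0.1658]
ee_rot: [-2.344, -2.088, 0.002]
force: [0.8, 1.2, -1.3]
width: 0.203
gripper_force: 40.0
```

arm_command:
  targets:
    - [[0,0,0,0,0,0],[0,0,0,0,0,0],[0,0,0,0,0,0]]

```text
clock: 6.65
position: [0.5627, 0.1923, 0.167]
ee_rot: [-2.346, -2.087, -0.0]
force: [0.3, -0.1, -1.7]
width: 0.207
gripper_force: 40.0
```

Run:
```python
from h import *
plan((.562,.1937,.115),np.radians(-6.6),2)
for n in("scene","top"):
    im=arm.get_image(n); np.savez(n+"2.npz",**im); P=pts(im); H,S,V=cv2.split(cv2.cvtColor(im["pixels"],cv2.COLOR_RGB2HSV))
    X,Y,Z=np.moveaxis(P,2,0)
    m=(abs(X-.56)<.08)&(Y>.05)&(Y<.33)&(Z>.13)&(Z<.18)
    for nm,k in(("blue",m&(H>105)&(H<130)&(S>130)),("all",m&(Z>.145)&(Z<.176))): 
        if k.sum()>3: print(n,nm,k.sum(),np.median(P[k],0).round(4),np.percentile(Y[k],[1,99]).round(4))
a=[cv2.resize(dict(np.load(f))["pixels"][c:d,e:g,::-1],(380,380)) for f,c,d,e,g in(("scene2.npz",90,220,80,210),("top2.npz",110,240,70,200))]
cv2.imwrite("pics/both2.png",np.hstack(a))
```

```text
pos [0.5627 0.1923 0.167 ] f [ 0.3 -0.1 -1.7] t 6.65
[0.0006, -0.0004, 0.026, -0.0004, -0.0006, -0.0009],[0.0006, -0.0004, 0.026, -0.0004, -0.0006, -0.0009],
scene blue 30 [0.5601 0.181  0.1687] [0.1706 0.1949]
scene all 428 [0.552 0.179 0.166] [0.1038 0.2706]
top blue 71 [0.5645 0.1773 0.1694] [0.169  0.1997]
top all 406 [0.5581 0.1463 0.1685] [0.1035 0.1979]
```

View pics/both2.png

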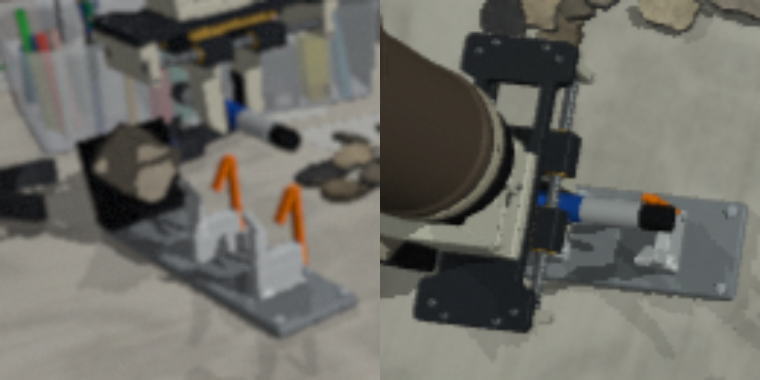

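Run:
```python
from h import *
for n in("scene","top"):
    im=dict(np.load(n+"2.npz")); P=pts(im); X,Y,Z=np.moveaxis(P,2,0)
    m=(abs(X-.555)<.025)&(Y>.10)&(Y<.155)&(Z>.14)&(Z<.18)
    for lo in(.105,.12,.135):
        k=m&(Y>lo)&(Y<lo+.013); print(n,lo,k.sum(),"x",np.percentile(X[k],[3,50,97]).round(4),"z",np.percentile(Z[k],[3,97]).round(4),"pred axis x",round(.5627+(lo+.0065-.1923)*.1157,4))
```

```text
scene 0.105 55 x [0.5434 0.5491 0.5615] z [0.1524 0.1699] pred axis x 0.5534
scene 0.12 31 x [0.5437 0.5488 0.5564] z [0.1538 0.17  ] pred axis x 0.5551
scene 0.135 27 x [0.5464 0.5491 0.5605] z [0.1551 0.1695] pred axis x 0.5568
top 0.105 57 x [0.5457 0.5531 0.5629] z [0.1621 0.1718] pred axis x 0.5534
top 0.12 59 x [0.5466 0.5554 0.5652] z [0.1612 0.1714] pred axis x 0.5551
top 0.135 58 x [0.5484 0.5567 0.5674] z [0.1621 0.1716] pred axis x 0.5568
```

The wand hangs above the funnel: its tail cap is at (657,217) over the near prong, and the camera agrees with the arm to under 1 mm. I'll descend in stages and watch the force.

arm_command:
  targets:
    - [[0.002,-0.0005,0.02,0,0,0],[0,0,0.02,0,0,0],[0,0,0.012,0,0,0],[0,0,0,0,0,0]]

```text
clock: 7.25
position: [0.5622, 0.1955, 0.1148]
ee_rot: [-2.345, -2.088, 0.0]
force: [-0.4, -0.1, -1.2]
width: 0.207
gripper_force: 40.0
```

arm_command:
  targets:
    - [[0,0,0.005,0,0,0],[0,0,0.005,0,0,0],[0,0,0.005,0,0,0],[0,0,0,0,0,0]]

```text
clock: 7.75
position: [0.5623, 0.1959, 0.1]
ee_rot: [-2.344, -2.089, -0.001]
force: [0.2, 0.7, -1.7]
width: 0.203
gripper_force: 40.0
```

arm_command:
  targets:
    - [[-0.001,0,0.004,0,0,0],[0,0,0.004,0,0,0],[0,0,0.004,0,0,0],[0,0,0,0,0,0]]

```text
clock: 8.25
position: [0.5617, 0.1953, 0.088]
ee_rot: [-2.343, -2.089, -0.001]
force: [-2.7, 0.7, 0.8]
width: 0.205
gripper_force: 40.0
```

arm_command:
  targets:
    - [[0,0,0.004,0,0,0],[0,0,0.004,0,0,0],[0,0,0.003,0,0,0],[0,0,0,0,0,0]]

```text
clock: 8.75
position: [0.5622, 0.1948, 0.0768]
ee_rot: [-2.344, -2.089, -0.001]
force: [-1.0, 0.4, -4.6]
width: 0.207
gripper_force: 40.0
```

arm_command:
  targets:
    - [[0,0,0.004,0,0,0],[0,0,0.003,0,0,0],[0,0,0.003,0,0,0],[0,0,0,0,0,0],[0,0,0,0,0,0]]

```text
clock: 9.38
position: [0.5627, 0.195, 0.0675]
ee_rot: [-2.345, -2.089, -0.003]
force: [-0.2, -0.4, -1.1]
width: 0.209
gripper_force: 40.0
```

Run:
```python
from h import *
print(arm.observe()["force"],arm.observe()["position"])
for n in("scene","top"):
    im=arm.get_image(n); np.savez(n+"3.npz",**im)
a=[cv2.resize(dict(np.load(f))["pixels"][c:d,e:g,::-1],(390,390)) for f,c,d,e,g in(("scene3.npz",110,210,110,210),("top3.npz",130,230,100,200))]
cv2.imwrite("pics/both3.png",np.hstack(a))
```

```text
[-0.16962253 -0.44295886 -1.06338478] [0.56265975 0.1950417  0.06751992]
```

View pics/both3.png

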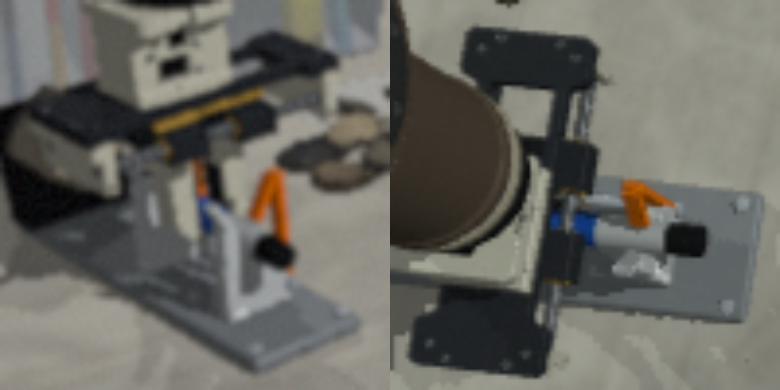

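The jaw nose (280,200) lies over the wand, whose tail is at (278,250), in the near fork. I'll press it fully home.

arm_command:
  targets:
    - [[0,0,0.001,0,0,0],[0,0,0.001,0,0,0],[0,0,0,0,0,0],[0,0,0,0,0,0]]

```text
clock: 9.98
position: [0.5627, 0.1951, 0.0665]
ee_rot: [-2.344, -2.089, -0.004]
force: [-4.3, -1.5, 11.1]
width: 0.206
gripper_force: 40.0
```

arm_command:
  targets:
    - [[0,0,0.001,0,0,0],[0,0,0,0,0,0],[0,0,0,0,0,0]]

```text
clock: 10.35
position: [0.5627, 0.1951, 0.0663]
ee_rot: [-2.344, -2.088, -0.004]
force: [-7.7, -1.3, 21.9]
width: 0.205
gripper_force: 40.0
```

It is stiff on the fork floors. I'll release and retreat straight up.

arm_command:
  targets:
    - [[0,0,-0.001,0,0,0],[0,0,0,0,0,0],[0,0,0,0,0,0],[0,0,0,0,0,0]]
  jaw: 0.045

```text
clock: 10.85
position: [0.5623, 0.195, 0.0651]
ee_rot: [-2.344, -2.089, -0.001]
force: [-0.8, -0.5, -0.3]
width: 0.487
gripper_force: 0.0
```

arm_command:
  targets:
    - [[0,0,-0.01,0,0,0],[0,0,-0.02,0,0,0],[0,0,-0.03,0,0,0],[0,0,-0.03,0,0,0],[0,0,-0.03,0,0,0],[0,0,0,0,0,0]]

```text
clock: 11.6
position: [0.564, 0.195, 0.1882]
ee_rot: [-2.346, -2.09, -0.009]
force: [0.1, -0.1, -0.3]
width: 0.489
gripper_force: 0.0
```

Run:
```python
from h import *
plan((.5305,-.3565,.18),np.radians(-6.6),14)
```

```text
pos [0.564  0.195  0.1882] f [ 0.1 -0.1 -0.3] t 11.6
[-0.0394, 0.0022, 0.0004, 0.0003, -0.0003, -0.0],[-0.0394, 0.0022, 0.0004, 0.0003, -0.0003, -0.0],[-0.0394, 0.0022, 0.0004, 0.0003, -0.0003, -0.0],[-0.0394, 0.0022, 0.0005, 0.0003, -0.0003, -0.0],[-0.0394, 0.0022, 0.0005, 0.0003, -0.0003, -0.0],[-0.0394, 0.0022, 0.0005, 0.0003, -0.0003, -0.0],[-0.0394, 0.0022, 0.0005, 0.0003, -0.0003, -0.0],[-0.0394, 0.0022, 0.0005, 0.0003, -0.0003, -0.0],[-0.0394, 0.0022, 0.0005, 0.0003, -0.0003, -0.0],[-0.0394, 0.0022, 0.0005, 0.0003, -0.0003, -0.0],[-0.0394, 0.0022, 0.0005, 0.0003, -0.0003, -0.0],[-0.0394, 0.0022, 0.0006, 0.0003, -0.0003, -0.0],[-0.0394, 0.0022, 0.0006, 0.0003, -0.0003, -0.0],[-0.0394, 0.0022, 0.0006, 0.0003, -0.0003, -0.0],
```

arm_command:
  targets:
    - [[-0.039,0.002,0,0,0,0],[-0.039,0.002,0,0,0,0],[-0.039,0.002,0,0,0,0],[-0.039,0.002,0,0,0,0],[-0.039,0.002,0,0,0,0],[-0.039,0.002,0,0,0,0],[-0.039,0.002,0,0,0,0]]
  jaw: 0.0
  newtons: 10

```text
clock: 12.48
position: [0.5444, -0.0791, 0.1844]
ee_rot: [-2.344, -2.089, -0.001]
force: [1.1, 0.6, -0.7]
width: 0.003
gripper_force: 0.0
```

arm_command:
  targets:
    - [[-0.039,0.002,0,0,0,0],[-0.039,0.002,0,0,0,0],[-0.039,0.002,0,0,0,0],[-0.039,0.002,0,0,0,0],[-0.039,0.002,0,0,0,0],[-0.039,0.002,0,0,0,0],[-0.039,0.002,0,0,0,0],[0,0,0,0,0,0],[0,0,0,0,0,0]]

```text
clock: 13.6
position: [0.5274, -0.35, 0.1836]
ee_rot: [-2.343, -2.088, -0.002]
force: [-0.4, 0.1, 0.3]
width: 0.008
gripper_force: 0.0
```

Run:
```python
from h import *
print(arm.tip_reach)
plan((.5305,-.3565,.105),np.radians(-6.6),4)
for n in("scene","top"):
    im=arm.get_image(n); np.savez(n+"4.npz",**im)
    P=pts(im); H,S,V=cv2.split(cv2.cvtColor(im["pixels"],cv2.COLOR_RGB2HSV)); a=np.radians(83.4); yv=np.array([np.cos(a),np.sin(a)])
    q=P[...,:2]-[.5617,.1895]; x=q@[yv[1],-yv[0]]*1000; y=q@yv*1000; z=P[...,2]*1000
    k=(H>105)&(H<130)&(S>130)&(abs(x)<30)&(abs(y)<40)&(z>30); print(n,"blue",k.sum(),np.median(x[k]),np.percentile(y[k],[2,98]),np.percentile(z[k],98))
    for sg in(-1,1):
        k=(H<16)&(S>150)&(abs(x)<60)&(abs(y-48*sg)<12)&(z>60)
        kk=k&(z>70)&(z<85); print("orange",sg,np.percentile(x[kk],[5,95]),"top",np.percentile(x[k&(z>85)],[5,50,95]))
        k=(abs(x)<8)&(abs(y-sg*72)<8)&(z>45)&(z<80); print(" wand end z",sg,np.percentile(z[k],90) if k.any() else None)
a=[cv2.resize(dict(np.load(f))["pixels"][c:d,e:g,::-1],(390,390)) for f,c,d,e,g in(("scene4.npz",110,210,110,210),("top4.npz",130,230,70,170))]
cv2.imwrite("pics/both4.png",np.hstack(a))
```

```text
0.019
pos [ 0.5274 -0.35    0.1836] f [-0.4  0.1  0.3] t 13.6
[-0.0016, 0.001, 0.0196, -0.0003, -0.0008, 0.0],[-0.0016, 0.001, 0.0196, -0.0003, -0.0008, 0.0],[-0.0016, 0.001, 0.0196, -0.0003, -0.0008, 0.0],[-0.0015, 0.001, 0.0196, -0.0003, -0.0008, 0.0],
scene blue 39 -6.533804194528886 [-14.47688111  19.18407449] 69.8021345259974
orange -1 [ 5.84477738 25.61330353] top [10.27649795 18.22909893 26.62110641]
 wand end z -1 69.07909721904515
orange 1 [ 6.90578152 26.77251296] top [10.0650985  20.06497916 25.79376796]
 wand end z 1 69.44214719547986
top blue 133 0.7996703533354254 [-16.44983738  20.89957954] 72.43466494677551
orange -1 [ 5.90240934 26.28436644] top [10.67426226 18.82134384 27.17025751]
 wand end z -1 70.79403905219795
orange 1 [ 5.60462221 26.44699464] top [11.42615738 19.20381033 27.09967446]
 wand end z 1 70.2414223284637
```

View pics/both4.png

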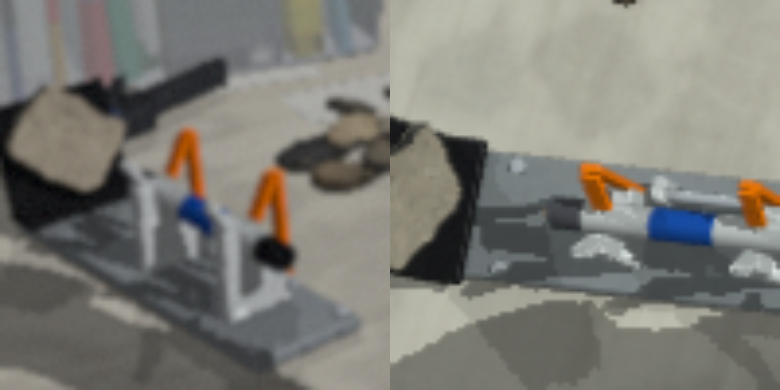

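The wand is level in both forks with its top at about 70 mm, the blue band (680,226) between them, the lens towards the sherd and the jaw shut. Next is the button.

arm_command:
  targets:
    - [[-0.002,0.001,0.02,0,-0.001,0],[-0.002,0.001,0.02,0,-0.001,0],[-0.002,0.001,0.02,0,0,0],[0,0.001,0.015,0,0,0],[0,0,0,0,0,0],[0,0,0,0,0,0]]

```text
clock: 14.45
position: [0.531, -0.3575, 0.1096]
ee_rot: [2.345, 2.09, -0.0]
force: [0.2, 0.0, -0.4]
width: 0.003
gripper_force: 0.0
```

Run:
```python
from h import *
plan((.5305,-.3565,.094),np.radians(-6.6),1)
```

```text
pos [ 0.531  -0.3575  0.1096] f [ 0.2  0.  -0.4] t 14.45
[0.0009, -0.0006, 0.0156, 0.0001, 0.0004, -0.0001],
```

arm_command:
  targets:
    - [[0,0,0.005,0,0,0],[0,0,0.005,0,0,0],[0,0,0.004,0,0,0],[0,0,0.004,0,0,0],[0,0,0,0,0,0],[0,0,0,0,0,0]]

```text
clock: 15.2
position: [0.5309, -0.3571, 0.0915]
ee_rot: [-2.345, -2.09, 0.0]
force: [-0.6, 1.0, 4.7]
width: 0.003
gripper_force: 1.9
```

arm_command:
  targets:
    - [[0,0,0.002,0,0,0],[0,0,0.002,0,0,0],[0,0,0.002,0,0,0],[0,0,0,0,0,0],[0,0,0,0,0,0],[0,0,0,0,0,0]]

```text
clock: 15.95
position: [0.5309, -0.3571, 0.0854]
ee_rot: [-2.345, -2.09, -0.0]
force: [-1.2, 2.3, 6.1]
width: 0.007
gripper_force: 3.2
```

arm_command:
  targets:
    - [[0,0,0.0015,0,0,0],[0,0,0,0,0,0],[0,0,0,0,0,0],[0,0,0,0,0,0],[0,0,0,0,0,0],[0,0,0,0,0,0]]

```text
clock: 16.7
position: [0.5309, -0.3571, 0.084]
ee_rot: [-2.345, -2.09, -0.0]
force: [-2.4, 2.5, 7.3]
width: 0.003
gripper_force: 3.4
```

Run:
```python
from h import *
s=arm.observe(); print(s["position"],s["force"])
im=arm.get_image("scene"); H,S,V=cv2.split(cv2.cvtColor(im["pixels"],cv2.COLOR_RGB2HSV)); o=dict(np.load("scene0.npz"))
g=lambda p:(lambda h:((h[...,0]>40)&(h[...,0]<85)&(h[...,1]>120)&(h[...,2]>50))[230:300,320:390].sum())(cv2.cvtColor(p,cv2.COLOR_RGB2HSV))
print("green",g(o["pixels"]),g(im["pixels"]))
cv2.imwrite("pics/s5.png",cv2.resize(im["pixels"][220:310,300:420,::-1],None,fx=6,fy=6))
```

```text
[ 0.53085814 -0.35709056  0.08399437] [-2.39729462  2.45702131  7.33699178]
green 91 0
```

View pics/s5.png

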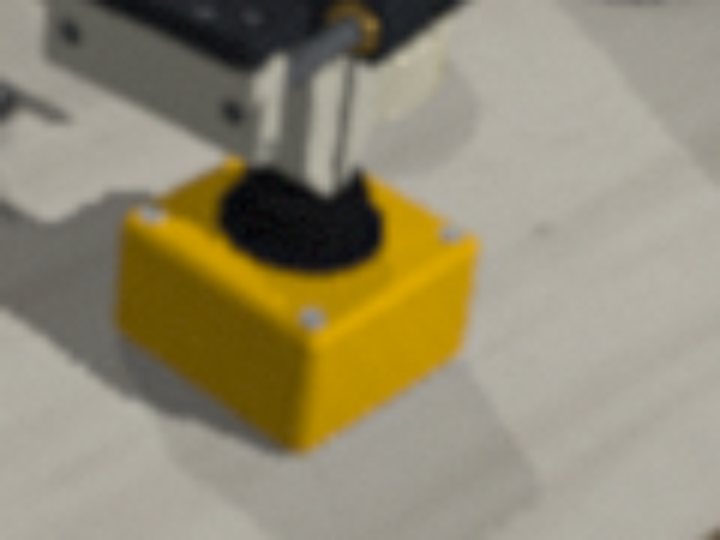

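The fingertips are on the cap (310,195), the green collar is just hidden, and the force of about 7.3 N matches half press. I'll hold for over 3 s.

arm_command:
  targets:
    - [[0,0,0,0,0,0],[0,0,0,0,0,0],[0,0,0,0,0,0],[0,0,0,0,0,0],[0,0,0,0,0,0],[0,0,0,0,0,0],[0,0,0,0,0,0],[0,0,0,0,0,0],[0,0,0,0,0,0],[0,0,0,0,0,0]]

```text
clock: 18.0
position: [0.5308, -0.3571, 0.084]
ee_rot: [-2.345, -2.09, 0.0]
force: [-1.5, 2.5, 6.6]
width: 0.01
gripper_force: 3.4
```

arm_command:
  targets:
    - [[0,0,0,0,0,0],[0,0,0,0,0,0],[0,0,0,0,0,0],[0,0,0,0,0,0],[0,0,0,0,0,0],[0,0,0,0,0,0],[0,0,0,0,0,0],[0,0,0,0,0,0],[0,0,0,0,0,0],[0,0,0,0,0,0]]

```text
clock: 19.25
position: [0.5309, -0.3571, 0.084]
ee_rot: [-2.345, -2.09, -0.0]
force: [-1.3, 2.1, 6.7]
width: 0.006
gripper_force: 3.4
```

arm_command:
  targets:
    - [[0,0,0,0,0,0],[0,0,0,0,0,0],[0,0,0,0,0,0],[0,0,0,0,0,0],[0,0,0,0,0,0],[0,0,0,0,0,0],[0,0,0,0,0,0],[0,0,0,0,0,0],[0,0,0,0,0,0],[0,0,0,0,0,0]]

```text
clock: 20.5
position: [0.5309, -0.3571, 0.084]
ee_rot: [-2.345, -2.09, -0.0]
force: [-1.5, 3.0, 7.1]
width: 0.008
gripper_force: 3.4
```

```bash
python3 -c "
from cell import arm
s=arm.observe(); print(s['clock'],s['position'],s['force']); print(arm.sign_off())"
```

```text
20.5 [ 0.53085461 -0.35708721  0.08398882] [-1.528872    2.98038079  7.0686985 ]
the job is handed in; nothing more can be done
None
```

The wand is clipped home in both forks with the jaw shut, the button was held at half press (about 7 N) for over 3 s and is still held, and the job was handed in at 20.5 s.

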